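Find the index notch of the indexing head by feel and lock it

TASK

Turn the black knob of the blue indexing head clockwise (seen from above) until you feel its hidden notch: the turning effort dips as the head drops into it and climbs again beyond. Leave it resting in the notch, then push the red lock button fully home and let go. The button goes down only in the notch: never force its pin against the disc, and leave the other things on the bench alone.

Things in the scene. Friction and masses are not known exactly. Their poses are not given: they have to be found in the camera images.
- head: indexing head, fixed to the bench: round blue housing 200 mm across on a flange 224 mm across, flat cover 70 mm above the bench; origin on its axis at the bench, z up. The red button stands 80 mm from the axis in its +y direction. Friction resists turning with about 0.1 N m. The hidden notch lies 0.3 to 1.2 rad clockwise of the start, different every time.
- knob_grip (a point): middle of the grip bar of the black knob, on the dial's axis, 105 mm above the bench. The upright bar is 46 mm long, 14 mm wide, its top 126 mm above the bench, on a round collar 44 mm across (collar top at 88 mm); x points along the bar (a white line marks its +x half), z up. Hold it with some 50 N or more.
- dial: steel faceplate, 120 mm across, turning with the knob and a brass blank (top 79 mm above the bench) 1.4 rad between stops. Within 0.1 rad of the notch's centre a spring ball acts: entering, the effort dips by up to 0.4 N m, below zero; past the centre it climbs to 0.5 N m until the ball jumps out. Let go within 0.04 rad of the centre it centres itself; if overrun, turn back. Origin as knob_grip.
- lock: red lock button, a cap 20 mm across on a stem; origin at the centre of its top face, 96 mm above the bench when up. It slides straight down 14 mm to a stop against about 2.5 N of friction and stays where left. Its pin enters a slot in a hidden disc that turns with the dial; when the dial is not in the notch the pin strikes the disc after 2 mm of travel and must not be forced.
- pen_tray: yellow open plastic tray of pencils, 130 x 200 x 55 mm; origin under its centre. Leave it alone.
- glue_jar: small jar with a black lid, 60 mm across, 85 mm high; origin under its centre. Leave it alone.
- screwdriver: screwdriver with a red handle, 190 mm long, lying on the bench. Leave it alone.
- blank_stack: short stack of brass discs, 70 mm across, 24 mm high; origin under its centre. Leave it alone.

How it is judged (in metres and radians):
At the end, for the whole second after the job is handed in: The red button is down by at least 10.5 of its 14 mm (its top less than 85.5 mm above the bench), its pin in the slot, and dial and button are at rest and released (z of lock in the frame of head below 0.0855 m and angular speed of dial below 0.05 rad/s and linear speed of lock below 0.01 m/s); the robot touches nothing.
It fails at once if the lock pin is forced against the disc (more than 15 N) (contact force between lock and dial above 15 N).
It fails at once if the pen tray is moved more than 20 mm (distance of pen_tray from where it was at the start of the episode above 0.02 m).
It fails at once if the glue jar is moved more than 20 mm (distance of glue_jar from where it was at the start of the episode above 0.02 m).
It fails at once if the screwdriver is moved more than 20 mm (distance of screwdriver from where it was at the start of the episode above 0.02 m).
It fails at once if the blank stack is moved more than 20 mm (distance of blank_stack from where it was at the start of the episode above 0.02 m).
It also fails if it takes over 72 s, if anything falls off the work surface, if the arm or the gripper's body presses on something with over 40 N, if the wrist force passes 120 N, or if a joint passes its speed limit or range.

ROBOT

A 6-joint arm with a two-finger parallel gripper is mounted at the origin on the work surface. World frame = base frame: x ahead of the robot, y to its left, z up, the work surface at z = 0. Lengths are in m, angles in degrees, forces in N, time in s.
With the tool pointing down it reaches from about 0.25 to 0.725 m from the base axis. Payload 9.7 kg.
Tool frame: the origin (TCP) lies at the very end of the fingers, on their centre line; the grasp point (between the pads) lies grasp_offset behind it (grasp_offset is the distance from the TCP to the grasp point, in m); z points along the fingers, y is the line along which they close (so a half turn about z gives the same grasp; the last joint's range is limited). The gripper opens to 85 mm and grips with 20 to 120 N. Pads are 22 mm wide; open, the fingers measure 114 mm over their backs; the gripper's body (76 mm by 85 mm) begins 54 mm behind the grasp point. The pads swing forward as they close: fully open they stand 13 mm farther back than shut.
Start: joints at [67.895, 4.979, 10.078, 95.1, 0, 90], TCP at [0.207, 0.51, 0.231] pointing down, gripper open.
Joint ranges: [-179.16, 179.16], [-48.56, 103.87], [-65.8, 70.77], [-126.05, 130.52], [-82.76, 87.17], [-180, 180]. Speed limits (degrees/s): [127.2, 127.2, 147.25, 180, 180, 180].

INTERFACE

Orientations are given as [roll, pitch, yaw] about the fixed x, y, z axes, in that order (R = Rz(yaw) Ry(pitch) Rx(roll)).
In Python, from workcell import get_obs, camera, calibration, job_done, recognise, cut_out, mark_of, grasp_offset gives the robot as it stands.
- The arm moves only by the tool servo_tool, never from a script. Its argument "moves" is a list of rows, each a list of 3 entries, a list of its own where there are three numbers: the turn, a rotation vector about the tool's x, y, z in degrees, then the shift along the tool's x, y, z in m, then the opening in per cent of the stroke, from 0 (shut) to 100 (fully open). In form: [[[ax, ay, az], [x, y, z], claw], ...]. A call has 1 to 12 rows; each row shifts and turns the commanded pose from where the row before left it, along the tool's axes as they then stand; what a row does not reach is not made up. A row lasts 1/10 s, in which the tool goes at most 50 mm and 8.59 degrees, less where a joint would pass 70% of its speed; a pose out of reach is approached as far as the arm can. A call is refused whole if a number of a shift passes 0.05 or a number of a turn 8.59, either way. A call with a gripper value outside its range is refused whole. The fingers move at their own pace and stop on an object; "force" is the grip in N (left out, the last holds). Time passes only in rows, so rows that do not move let the fingers close. It gives the time, the measured TCP pose, the force, the opening and the grip force at its end, in the units of the state.
- get_obs(): the state, without advancing time (a new reading comes with each control period).
- camera(name): name is "scene" or "top"; returns (picture, depth): 420x560x3 uint8, red, green, blue; 420x560 float32, m along the optical axis (not along the pixel's ray), 0 where there is no reading.
- calibration(name): a dict with "camera_matrix" (3x3 intrinsics, pixels), "R" (3x3) and "t" (3): a world point X has camera coordinates R X + t. Camera axes: x right, y down, z forward; pixel columns grow to the right and rows downward; lengths in m; the calibration is good to about 2 mm. A picture is of the moment at which its call begins. calibration takes no time and is no camera call.
- job_done(): hands the job in; it is judged then, once.
Trained networks look in the newest picture that a camera, given by its name, has taken for a name from the list of things; names that differ only in an ending like _2 or _b are one class to them, and where a whole thing is asked for, a point or a joint stands for the part that bears it (a point fixed in the world has none). Each returns a list of dicts, best first, with "score" (0 to 1); they miss things now and then, are a little off and sometimes report something else, mostly with a low value. They report only what shows in the picture. A call takes as long as a camera call.
- recognise(name, camera): "xyz" ([x, y, z] in m, in the coordinates of the camera as it stood for that picture, good to about 4 mm: the middle of the surface that is visible of it).
- cut_out(name, camera): "mask" (420x560 bool, what is visible of it).
- mark_of(name, camera): "xyz" ([x, y, z] in m, in the coordinates of the camera as it stood for that picture, good to about 4 mm: a listed point, or the origin of a listed thing).
The state is a dict: "time": time; "q": joint angles; "qd": joint speeds; "joint_efforts": joint torques, N m; "ee_pos": TCP position; "tcp_rot": TCP orientation; "wrist_force": force on the tool from outside, world axes, zero at the start; "torque": the same for the moment, N m; "opening": finger opening in m; "grasp_force": force on a finger pad.
Only numpy, scipy, OpenCV 4.12 (cv2) and the standard library are available. Lean on these libraries where they do the work, as an engineer would, in place of code of your own. Each camera call takes 0.05 s, during which the arm holds its last target. There are 200 camera calls.

## Working session

There is one attempt and no reset: what is moved stays moved. The work goes in short steps, Python scripts to look and compute and a tool call to move; the robot and the scene stay as the last step left them, time stands still between calls to the robot, and variables do not carry over. Pictures are saved under pics/ and viewed, at most 10 in all, crops included, and the job is handed in when it is done.

Besides the shell and the picture viewer there is one more tool, called after "Call:" as name(argument=value, ...) on one line, values as JSON. servo_tool: Moves the arm, as the interface text tells. Its arguments: {"type":"object","properties":{"moves":{"type":"array"},"force":{"type":"number"}},"required":["moves"]}

```bash
mkdir -p pics; cat > h.py <<'E'
import numpy as np, cv2
from workcell import *
def w(name,cam,f=mark_of):
    c=calibration(cam); R=np.array(c["R"]);t=np.array(c["t"])
    return [(np.round(R.T@(np.array(d["xyz"])-t),4).tolist(),round(d["score"],2)) for d in f(name,cam)[:2]]
E
python3 - <<'E'
from h import *
for cam in ("scene","top"):
    p,d=camera(cam); cv2.imwrite(f"pics/{cam}0.png",p[:,:,::-1])
    for n in ("head","knob_grip","lock","glue_jar","pen_tray","screwdriver","blank_stack"): print(cam,n,w(n,cam))
o=get_obs(); print(o, grasp_offset)
E
```

```text
scene head [([0.5024, 0.0619, -0.0003], 0.65)]
scene knob_grip [([0.5037, 0.0579, 0.1047], 0.79)]
scene lock [([0.4635, 0.1279, 0.0972], 0.47)]
scene glue_jar [([0.4215, -0.4051, -0.0019], 0.95), ([0.5016, 0.0608, -0.0001], 0.61)]
scene pen_tray [([0.6292, 0.4438, 0.0034], 0.96)]
scene screwdriver [([0.4029, 0.3719, -0.0009], 0.57)]
scene blank_stack [([0.5831, -0.4136, 0.0042], 0.7)]
top head [([0.5091, 0.0595, 0.0007], 0.87)]
top knob_grip [([0.4737, 0.128, 0.0992], 0.67), ([0.5083, 0.0588, 0.1052], 0.57)]
top lock [([0.6344, 0.4452, -0.003], 0.65), ([0.4725, 0.1303, 0.0983], 0.43)]
top glue_jar [([0.4257, -0.4006, -0.0026], 0.82)]
top pen_tray [([0.6346, 0.4447, -0.0017], 0.98)]
top screwdriver [([0.4085, 0.3781, -0.0009], 0.71)]
top blank_stack [([0.5896, -0.4149, -0.003], 0.71), ([0.429, -0.4016, 0.0007], 0.43)]
{'time': 0.8, 'q': array([ 6.78958613e+01,  4.98173482e+00,  1.00786338e+01,  9.50990543e+01,
       -1.69177037e-03,  8.99989005e+01]), 'qd': array([-0.11931181,  0.02275996, -0.09603115, -0.06403793,  0.04592625,
        0.00454463]), 'joint_efforts': array([-3.83058596e-04, -5.20044243e+01,  4.64843059e+01,  1.12274905e-03,
       -2.46388151e-05, -2.83984258e-05]), 'ee_pos': array([0.20697022, 0.50957822, 0.23126069]), 'tcp_rot': array([-1.79997845e+02,  1.69172900e-03,  1.57896961e+02]), 'wrist_force': array([ 0.08226508,  0.29878684, -0.19367049]), 'torque': array([0.01516281, 0.00901531, 0.08529079]), 'grasp_force': 0.0, 'opening': 0.0855673041597646} 0.0187
```

View pics/top0.png

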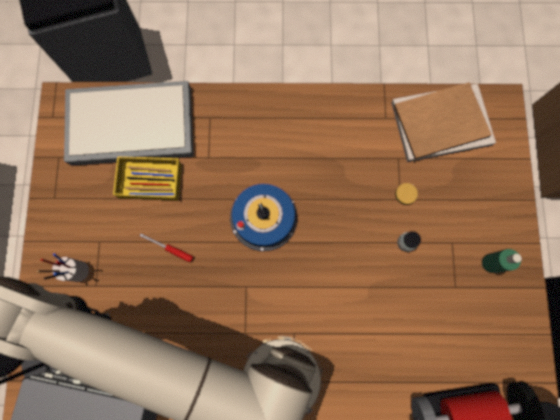

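View pics/scene0.png

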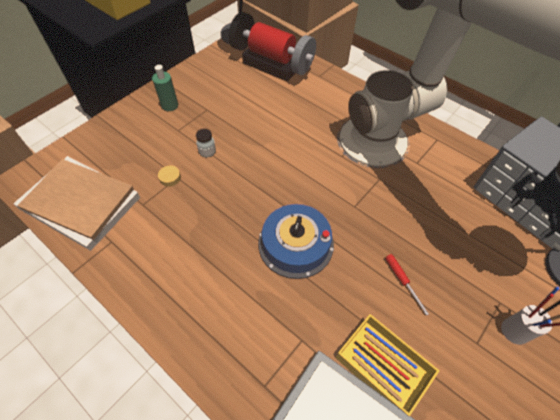

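The top view shows the head at (264,215), its button at (241,225). The scene view shows the knob at (298,228) and the button at (326,235). The bar's direction still needs a closer look.

```bash
python3 - <<'E'
from h import *
ims=[]
for cam,(u,v) in (("scene",(298,232)),("top",(264,214))):
    p,d=camera(cam); c=calibration(cam); R=np.array(c["R"]);t=np.array(c["t"]);K=np.array(c["camera_matrix"])
    yy,xx=np.mgrid[0:420,0:560]; P=np.stack([(xx-K[0,2])/K[0,0]*d,(yy-K[1,2])/K[1,1]*d,d],-1)
    W=(P-t)@R
    s=(W[...,2]>0.1)&(W[...,2]<0.135)&(d>0)&(np.hypot(W[...,0]-.506,W[...,1]-.06)<.035)
    q=W[s][:,:2]; m=q.mean(0); e,V=np.linalg.eigh(np.cov((q-m).T)); print(cam,len(q),m,np.sqrt(e),np.degrees(np.arctan2(V[1,1],V[0,1])))
    r=W[...,2]; b=(r>0.09)&(r<.105)&(p[...,0]>120)&(p[...,1]<80)&(np.hypot(W[...,0]-.506,W[...,1]-.06)<.1); print("btn",b.sum(),W[b].mean(0))
    bl=(r>.06)&(r<.08)&(np.hypot(W[...,0]-.506,W[...,1]-.06)<.13); 
    (cx,cy),rad=cv2.minEnclosingCircle(W[bl][:,:2].astype(np.float32)); print("housing",cx,cy,rad)
    ims.append(cv2.resize(p[v-25:v+25,u-25:u+25,::-1],(400,400),interpolation=cv2.INTER_CUBIC))
cv2.imwrite("pics/crop.png",np.hstack(ims))
E
```

```text
scene 107 [0.50986055 0.06127695] [0.00433011 0.01436688] -156.37512877653833
btn 36 [0.46862541 0.1287646  0.09640698]
housing 0.5050960183143616 0.05940216779708862 0.10091603547334671
top 75 [0.50757485 0.06064527] [0.00418417 0.01363396] -155.21283458179718
btn 23 [0.4712452  0.12985928 0.09772794]
housing 0.5099344849586487 0.061320945620536804 0.10010557621717453
```

View pics/crop.png

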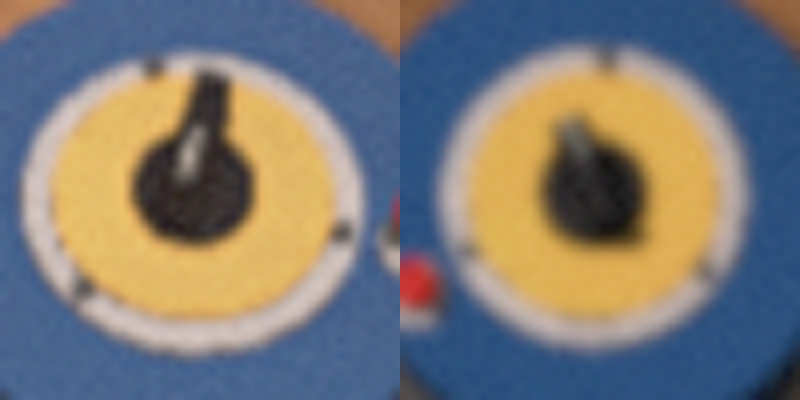

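Both views agree: the bar lies at about 24° in the world, the knob is near (0.508, 0.061) and the button near (0.470, 0.129). The white half points to +x+y. Now move over the knob.

Call:
servo_tool(moves=[[[0, 0, 0], [-0.0373, -0.0252, 0], 100], [[0, 0, 0], [-0.0373, -0.0252, 0], 60], [[0, 0, 0], [-0.0373, -0.0252, 0], 60], [[0, 0, 0], [-0.0373, -0.0252, 0], 60], [[0, 0, 0], [-0.0373, -0.0252, 0], 60], [[0, 0, 0], [-0.0373, -0.0252, 0], 60], [[0, 0, 0], [-0.0373, -0.0252, 0], 60], [[0, 0, 0], [-0.0373, -0.0252, 0], 60], [[0, 0, 0], [-0.0373, -0.0252, 0], 60], [[0, 0, 0], [-0.0373, -0.0252, 0], 60], [[0, 0, 0], [-0.0373, -0.0252, 0], 60], [[0, 0, 0], [-0.0373, -0.0252, 0], 60]], force=20)

```text
time: 2.1
ee_pos: [0.5086, 0.0592, 0.2315]
tcp_rot: [180.0, 0.0, 157.9]
wrist_force: [1.0, 1.4, 0.4]
opening: 0.0512
grasp_force: 0.0
```

```bash
python3 -c "
from h import *
o=get_obs(); print(o['q'],o['ee_pos'],o['tcp_rot'],o['opening'])"
```

```text
[ 6.63218290e+00 -2.66185917e-01  4.67982046e+00  9.49117111e+01
  3.84207477e-03  2.87451699e+01] [0.50863213 0.05915953 0.23149046] [1.79980138e+02 2.82212772e-02 1.57887009e+02] 0.051203025767110395
```

Call:
servo_tool(moves=[[[0, 0, -7.7], [0, 0, 0.01], 60], [[0, 0, -7.7], [0, 0, 0.01], 60], [[0, 0, -7.7], [0, 0, 0.01], 60], [[0, 0, -7.7], [0, 0, 0.01], 60], [[0, 0, -7.7], [0, 0, 0.01], 60], [[0, 0, -7.7], [0, 0, 0.01], 60], [[0, 0, 0], [-0.0005, -0.0015, 0.0125], 60], [[0, 0, 0], [0, 0, 0.0125], 60], [[0, 0, 0], [0, 0, 0.0125], 60], [[0, 0, 0], [0, 0, 0.0125], 60], [[0, 0, 0], [0, 0, 0.0125], 60], [[0, 0, 0], [0, 0, 0.0115], 60]])

```text
time: 3.3
ee_pos: [0.5088, 0.0598, 0.0962]
tcp_rot: [180.0, -0.0, -155.9]
wrist_force: [0.4, 0.6, -0.3]
opening: 0.0515
grasp_force: 0.0
```

Call:
servo_tool(moves=[[[0, 0, 0], [0, 0, 0], 10], [[0, 0, 0], [0, 0, 0], 10], [[0, 0, 0], [0, 0, 0], 10], [[0, 0, 0], [0, 0, 0], 10], [[0, 0, 0], [0, 0, 0], 10], [[0, 0, 0], [0, 0, 0], 10], [[0, 0, 0], [0, 0, 0], 10]], force=20)

```text
time: 4.0
ee_pos: [0.5091, 0.06, 0.0978]
tcp_rot: [180.0, 0.1, -155.9]
wrist_force: [-1.1, 2.0, 4.0]
opening: 0.0137
grasp_force: 22.9
```

```bash
cat > s.py <<'E'
from h import *
o=get_obs(); r=np.round
R=cv2.Rodrigues(np.array([0,0,np.radians(o['tcp_rot'][2])]))[0]@np.diag([1,-1,-1])
print(r(o['time'],2),'q6',r(o['q'][5],2),r(o['ee_pos'],4),r(o['tcp_rot'],2),'F',r(o['wrist_force'],1),'Ftool',r(R.T@o['wrist_force'],1),'T',r(o['torque'],3),r(o['opening'],4),r(o['grasp_force'],1))
E
python3 s.py
```

```text
4.0 q6 -17.39 [0.5091 0.06   0.0978] [ 1.7999e+02  5.0000e-02 -1.5590e+02] F [-1.1  2.   4. ] Ftool [ 0.2  2.3 -4. ] T [0.464 0.45  0.029] 0.0137 22.9
```

Call:
servo_tool(moves=[[[0, 0, 0], [0, 0, 0], 0], [[0, 0, 0], [0, 0, 0], 0], [[0, 0, 0], [0, 0, 0], 0], [[0, 0, 2], [0, 0, 0], 0], [[0, 0, 2], [0, 0, 0], 0], [[0, 0, 2], [0, 0, 0], 0], [[0, 0, 2], [0, 0, 0], 0], [[0, 0, 2], [0, 0, 0], 0], [[0, 0, 0], [0, 0, 0], 0]], force=70)

```text
time: 4.9
ee_pos: [0.5092, 0.0598, 0.0979]
tcp_rot: [-180.0, 0.1, -166.0]
wrist_force: [-2.2, 2.5, 5.4]
opening: 0.0129
grasp_force: 68.8
```

```bash
python3 s.py
```

```text
4.9 q6 -7.32 [0.5092 0.0598 0.0979] [-1.7999e+02  5.0000e-02 -1.6598e+02] F [-2.2  2.5  5.4] Ftool [ 1.6  3.  -5.4] T [ 0.246  0.441 -0.013] 0.0129 68.8
```

Call:
servo_tool(moves=[[[0, 0, 1], [0, 0, 0], 0], [[0, 0, 1], [0, 0, 0], 0]])

```text
time: 5.1
ee_pos: [0.5092, 0.0598, 0.0979]
tcp_rot: [-180.0, 0.1, -167.9]
wrist_force: [-2.3, 1.3, 6.8]
opening: 0.0128
grasp_force: 68.8
```

```bash
python3 s.py
```

```text
5.1 q6 -5.37 [0.5092 0.0598 0.0979] [-1.7998e+02  5.0000e-02 -1.6793e+02] F [-2.3  1.3  6.8] Ftool [ 2.   1.7 -6.8] T [0.151 0.433 0.218] 0.0128 68.8
```

Call:
servo_tool(moves=[[[0, 0, 1], [0, 0, 0], 0], [[0, 0, 1], [0, 0, 0], 0]])

```text
time: 5.3
ee_pos: [0.5092, 0.0597, 0.0979]
tcp_rot: [-180.0, 0.1, -169.9]
wrist_force: [-1.8, 0.8, 5.1]
opening: 0.013
grasp_force: 68.9
```

```bash
python3 s.py
```

```text
5.3 q6 -3.37 [0.5092 0.0597 0.0979] [-1.7998e+02  5.0000e-02 -1.6994e+02] F [-1.8  0.8  5.1] Ftool [ 1.6  1.1 -5.1] T [0.135 0.395 0.297] 0.013 68.9
```

Call:
servo_tool(moves=[[[0, 0, 1], [0, 0, 0], 0], [[0, 0, 1], [0, 0, 0], 0]])

```text
time: 5.5
ee_pos: [0.5092, 0.0596, 0.098]
tcp_rot: [-180.0, 0.1, -171.9]
wrist_force: [-2.2, -0.1, 5.1]
opening: 0.0131
grasp_force: 68.9
```

```bash
python3 s.py
```

```text
5.5 q6 -1.37 [0.5092 0.0596 0.098 ] [-1.7997e+02  6.0000e-02 -1.7194e+02] F [-2.2 -0.1  5.1] Ftool [ 2.2  0.2 -5.1] T [-0.022  0.43   0.295] 0.0131 68.9
```

Call:
servo_tool(moves=[[[0, 0, 1], [0, 0, 0], 0], [[0, 0, 1], [0, 0, 0], 0]])

```text
time: 5.7
ee_pos: [0.5092, 0.0596, 0.0979]
tcp_rot: [-180.0, 0.1, -173.9]
wrist_force: [-3.2, -0.3, 5.7]
opening: 0.0127
grasp_force: 68.8
```

```bash
python3 s.py
```

```text
5.7 q6 0.63 [0.5092 0.0596 0.0979] [-1.7997e+02  5.0000e-02 -1.7394e+02] F [-3.2 -0.3  5.7] Ftool [ 3.2  0.  -5.7] T [0.017 0.383 0.193] 0.0127 68.8
```

Call:
servo_tool(moves=[[[0, 0, 1], [0, 0, 0], 0], [[0, 0, 1], [0, 0, 0], 0]])

```text
time: 5.9
ee_pos: [0.5092, 0.0596, 0.0979]
tcp_rot: [-180.0, 0.1, -175.9]
wrist_force: [-1.5, 0.1, 5.7]
opening: 0.013
grasp_force: 68.8
```

```bash
python3 s.py
```

```text
5.9 q6 2.63 [0.5092 0.0596 0.0979] [-1.7997e+02  6.0000e-02 -1.7594e+02] F [-1.5  0.1  5.7] Ftool [ 1.5  0.2 -5.7] T [-0.125  0.357  0.255] 0.013 68.8
```

Call:
servo_tool(moves=[[[0, 0, 1], [0, 0, 0], 0], [[0, 0, 1], [0, 0, 0], 0]])

```text
time: 6.1
ee_pos: [0.5092, 0.0595, 0.0979]
tcp_rot: [-180.0, 0.1, -177.9]
wrist_force: [-2.2, -0.5, 4.7]
opening: 0.0132
grasp_force: 68.9
```

```bash
python3 s.py
```

```text
6.1 q6 4.63 [0.5092 0.0595 0.0979] [-1.7996e+02  6.0000e-02 -1.7794e+02] F [-2.2 -0.5  4.7] Ftool [ 2.2 -0.4 -4.7] T [-0.104  0.368  0.262] 0.0132 68.9
```

Call:
servo_tool(moves=[[[0, 0, 1], [0, 0, 0], 0], [[0, 0, 1], [0, 0, 0], 0]])

```text
time: 6.3
ee_pos: [0.5092, 0.0595, 0.0979]
tcp_rot: [-180.0, 0.1, -179.9]
wrist_force: [-2.4, -1.1, 5.7]
opening: 0.0131
grasp_force: 68.9
```

```bash
python3 s.py
```

```text
6.3 q6 6.63 [0.5092 0.0595 0.0979] [-1.7996e+02  6.0000e-02 -1.7994e+02] F [-2.4 -1.1  5.7] Ftool [ 2.4 -1.1 -5.7] T [-0.125  0.389  0.251] 0.0131 68.9
```

Call:
servo_tool(moves=[[[0, 0, 1], [0, 0, 0], 0], [[0, 0, 1], [0, 0, 0], 0]])

```text
time: 6.5
ee_pos: [0.5092, 0.0594, 0.098]
tcp_rot: [-180.0, 0.1, 178.1]
wrist_force: [-2.2, -1.2, 5.0]
opening: 0.0129
grasp_force: 68.9
```

```bash
python3 s.py
```

```text
6.5 q6 8.63 [0.5092 0.0594 0.098 ] [-1.7996e+02  6.0000e-02  1.7805e+02] F [-2.2 -1.2  5. ] Ftool [ 2.1 -1.3 -5. ] T [-0.17   0.381  0.248] 0.0129 68.9
```

Call:
servo_tool(moves=[[[0, 0, 1], [0, 0, 0], 0], [[0, 0, 1], [0, 0, 0], 0]])

```text
time: 6.7
ee_pos: [0.5092, 0.0594, 0.098]
tcp_rot: [-180.0, 0.1, 176.1]
wrist_force: [-2.0, -1.1, 5.5]
opening: 0.0128
grasp_force: 68.8
```

```bash
python3 s.py
```

```text
6.7 q6 10.63 [0.5092 0.0594 0.098 ] [-1.7996e+02  7.0000e-02  1.7605e+02] F [-2.  -1.1  5.5] Ftool [ 1.9 -1.2 -5.5] T [-0.212  0.345  0.23 ] 0.0128 68.8
```

Call:
servo_tool(moves=[[[0, 0, 1], [0, 0, 0], 0], [[0, 0, 1], [0, 0, 0], 0]])

```text
time: 6.9
ee_pos: [0.5092, 0.0594, 0.0979]
tcp_rot: [-180.0, 0.1, 174.0]
wrist_force: [-1.7, -2.2, 6.2]
opening: 0.0126
grasp_force: 68.9
```

```bash
python3 s.py
```

```text
6.9 q6 12.63 [0.5092 0.0594 0.0979] [-1.7995e+02  6.0000e-02  1.7405e+02] F [-1.7 -2.2  6.2] Ftool [ 1.5 -2.3 -6.2] T [-0.28   0.488  0.317] 0.0126 68.9
```

Call:
servo_tool(moves=[[[0, 0, 1], [0, 0, 0], 0], [[0, 0, 1], [0, 0, 0], 0]])

```text
time: 7.1
ee_pos: [0.5092, 0.0593, 0.0979]
tcp_rot: [-180.0, 0.1, 172.0]
wrist_force: [-1.5, -2.0, 5.6]
opening: 0.0126
grasp_force: 68.9
```

```bash
python3 s.py
```

```text
7.1 q6 14.63 [0.5092 0.0593 0.0979] [-1.7995e+02  6.0000e-02  1.7204e+02] F [-1.5 -2.   5.6] Ftool [ 1.2 -2.1 -5.6] T [-0.37   0.354  0.289] 0.0126 68.9
```

Call:
servo_tool(moves=[[[0, 0, 1], [0, 0, 0], 0], [[0, 0, 1], [0, 0, 0], 0]])

```text
time: 7.3
ee_pos: [0.5092, 0.0593, 0.0979]
tcp_rot: [-179.9, 0.1, 170.0]
wrist_force: [-2.0, -2.3, 5.5]
opening: 0.0128
grasp_force: 68.9
```

```bash
python3 s.py
```

```text
7.3 q6 16.63 [0.5092 0.0593 0.0979] [-1.7995e+02  7.0000e-02  1.7004e+02] F [-2.  -2.3  5.5] Ftool [ 1.6 -2.6 -5.5] T [-0.36   0.414  0.263] 0.0128 68.9
```

Call:
servo_tool(moves=[[[0, 0, 1], [0, 0, 0], 0], [[0, 0, 1], [0, 0, 0], 0]])

```text
time: 7.5
ee_pos: [0.5092, 0.0592, 0.0979]
tcp_rot: [-179.9, 0.1, 168.0]
wrist_force: [-2.5, -2.3, 5.2]
opening: 0.0131
grasp_force: 68.9
```

```bash
python3 s.py
```

```text
7.5 q6 18.63 [0.5092 0.0592 0.0979] [-1.7994e+02  7.0000e-02  1.6804e+02] F [-2.5 -2.3  5.2] Ftool [ 2.  -2.7 -5.2] T [-0.413  0.416  0.261] 0.0131 68.9
```

Call:
servo_tool(moves=[[[0, 0, 1], [0, 0, 0], 0], [[0, 0, 1], [0, 0, 0], 0]])

```text
time: 7.7
ee_pos: [0.5092, 0.0592, 0.0979]
tcp_rot: [-179.9, 0.1, 166.0]
wrist_force: [-1.8, -1.5, 6.0]
opening: 0.0128
grasp_force: 68.9
```

```bash
python3 s.py
```

```text
7.7 q6 20.64 [0.5092 0.0592 0.0979] [-1.7994e+02  7.0000e-02  1.6603e+02] F [-1.8 -1.5  6. ] Ftool [ 1.4 -1.9 -6. ] T [-0.452  0.369  0.191] 0.0128 68.9
```

Call:
servo_tool(moves=[[[0, 0, 1], [0, 0, 0], 0], [[0, 0, 1], [0, 0, 0], 0]])

```text
time: 7.9
ee_pos: [0.5092, 0.0591, 0.0979]
tcp_rot: [-179.9, 0.1, 164.0]
wrist_force: [-2.6, -3.0, 6.3]
opening: 0.013
grasp_force: 68.9
```

```bash
python3 s.py
```

```text
7.9 q6 22.64 [0.5092 0.0591 0.0979] [-1.7994e+02  7.0000e-02  1.6403e+02] F [-2.6 -3.   6.3] Ftool [ 1.7 -3.6 -6.3] T [-0.487  0.427  0.12 ] 0.013 68.9
```

Call:
servo_tool(moves=[[[0, 0, 1], [0, 0, 0], 0], [[0, 0, 1], [0, 0, 0], 0]])

```text
time: 8.1
ee_pos: [0.5092, 0.0591, 0.0979]
tcp_rot: [-179.9, 0.1, 162.0]
wrist_force: [-2.1, -2.6, 7.2]
opening: 0.0129
grasp_force: 68.9
```

```bash
python3 s.py
```

```text
8.1 q6 24.65 [0.5092 0.0591 0.0979] [-1.7994e+02  7.0000e-02  1.6202e+02] F [-2.1 -2.6  7.2] Ftool [ 1.2 -3.1 -7.2] T [-0.559  0.461  0.005] 0.0129 68.9
```

Call:
servo_tool(moves=[[[0, 0, 1], [0, 0, 0], 0], [[0, 0, 1], [0, 0, 0], 0]])

```text
time: 8.3
ee_pos: [0.5092, 0.059, 0.0979]
tcp_rot: [-179.9, 0.1, 160.0]
wrist_force: [-2.3, -3.2, 5.7]
opening: 0.013
grasp_force: 69.1
```

```bash
python3 s.py
```

```text
8.3 q6 26.64 [0.5092 0.059  0.0979] [-1.7994e+02  8.0000e-02  1.6003e+02] F [-2.3 -3.2  5.7] Ftool [ 1.1 -3.8 -5.7] T [-0.586  0.46   0.324] 0.013 69.1
```

Call:
servo_tool(moves=[[[0, 0, 0.5], [0, 0, 0], 0], [[0, 0, 0.5], [0, 0, 0], 0]])

```text
time: 8.5
ee_pos: [0.5092, 0.059, 0.098]
tcp_rot: [-179.9, 0.1, 159.1]
wrist_force: [-2.8, -4.1, 5.5]
opening: 0.0129
grasp_force: 69.4
```

```bash
python3 s.py
```

```text
8.5 q6 27.59 [0.5092 0.059  0.098 ] [-1.7993e+02  8.0000e-02  1.5908e+02] F [-2.8 -4.1  5.5] Ftool [ 1.2 -4.8 -5.5] T [-0.641  0.445  0.641] 0.0129 69.4
```

Call:
servo_tool(moves=[[[0, 0, 0.5], [0, 0, 0], 0], [[0, 0, 0.5], [0, 0, 0], 0]])

```text
time: 8.7
ee_pos: [0.5092, 0.059, 0.0979]
tcp_rot: [-179.9, 0.1, 158.1]
wrist_force: [-2.4, -3.7, 5.4]
opening: 0.0132
grasp_force: 70.6
```

```bash
python3 s.py
```

```text
8.7 q6 28.57 [0.5092 0.059  0.0979] [-1.7993e+02  9.0000e-02  1.5810e+02] F [-2.4 -3.7  5.4] Ftool [ 0.9 -4.3 -5.4] T [-0.67   0.458  0.907] 0.0132 70.6
```

The effort dipped from about 0.26 to 0.0 at yaw 162 and climbed past 160, so the notch centre is at about 160.4. I'll turn back there and release.

Call:
servo_tool(moves=[[[0, 0, -1.1], [0, 0, 0], 0], [[0, 0, -1.2], [0, 0, 0], 0], [[0, 0, 0], [0, 0, 0], 0], [[0, 0, 0], [0, 0, 0], 0]])

```text
time: 9.1
ee_pos: [0.5091, 0.059, 0.0979]
tcp_rot: [-179.9, 0.1, 160.4]
wrist_force: [-2.2, -3.9, 5.4]
opening: 0.0129
grasp_force: 69.0
```

```bash
python3 s.py
```

```text
9.1 q6 26.3 [0.5091 0.059  0.0979] [-1.7994e+02  8.0000e-02  1.6036e+02] F [-2.2 -3.9  5.4] Ftool [ 0.7 -4.4 -5.4] T [-0.544  0.479  0.077] 0.0129 69.0
```

Call:
servo_tool(moves=[[[0, 0, 0], [0, 0, 0], 45], [[0, 0, 0], [0, 0, 0], 45], [[0, 0, 0], [0, 0, 0], 45], [[0, 0, 0], [0, 0, 0], 45], [[0, 0, 0], [0, 0, 0], 45], [[0, 0, 0], [0, 0, -0.005], 45], [[0, 0, 0], [0, 0, -0.015], 45], [[0, 0, 0], [0, 0, -0.02], 45], [[0, 0, 0], [0, 0, -0.02], 45], [[0, 0, 0], [0, 0, 0], 45]])

```text
time: 10.1
ee_pos: [0.5103, 0.06, 0.1614]
tcp_rot: [179.9, 0.3, 160.4]
wrist_force: [-0.2, -0.5, 0.3]
opening: 0.0389
grasp_force: 0.0
```

```bash
python3 s.py; python3 - <<'E'
from h import *
o=get_obs(); y=np.radians(o['tcp_rot'][2]); d=np.array([.4697,.1294])-o['ee_pos'][:2]
print(d, d@[np.cos(y),np.sin(y)], d@[np.sin(y),-np.cos(y)])
E
```

```text
10.1 q6 26.31 [0.5103 0.06   0.1614] [179.87   0.27 160.4 ] F [-0.2 -0.5  0.3] Ftool [ 0.  -0.6 -0.3] T [0.033 0.013 0.031] 0.0389 0.0
[-0.04061553  0.06942423] 0.06155484267376808 0.05177205751466975
```

Call:
servo_tool(moves=[[[0, 0, 0], [0.0205, 0.0173, 0], 0], [[0, 0, 0], [0.0205, 0.0173, 0], 0], [[0, 0, 0], [0.0205, 0.0172, 0], 0], [[0, 0, 0], [0, 0, 0], 0], [[0, 0, 0], [0, 0, 0.01], 0], [[0, 0, 0], [0, 0, 0.01], 0], [[0, 0, 0], [0, 0, 0.01], 0], [[0, 0, 0], [0, 0, 0.01], 0], [[0, 0, 0], [0, 0, 0.005], 0], [[0, 0, 0], [0, 0, 0], 0], [[0, 0, 0], [0, 0, 0], 0]], force=20)

```text
time: 11.2
ee_pos: [0.4685, 0.1291, 0.1124]
tcp_rot: [180.0, 0.0, 160.4]
wrist_force: [0.2, -0.6, -0.7]
opening: -0.0001
grasp_force: 0.0
```

```bash
python3 s.py; python3 - <<'E'
from h import *
ims=[]
for cam,(u,v) in (("scene",(305,225)),("top",(258,218))):
    p,d=camera(cam); ims.append(cv2.resize(p[v-35:v+35,u-35:u+35,::-1],(400,400),interpolation=cv2.INTER_CUBIC))
cv2.imwrite("pics/press.png",np.hstack(ims))
E
```

```text
11.2 q6 35.03 [0.4685 0.1291 0.1124] [180.     0.   160.38] F [ 0.2 -0.6 -0.7] Ftool [-0.4 -0.5  0.7] T [ 0.013 -0.037  0.009] -0.0001 0.0
```

View pics/press.png

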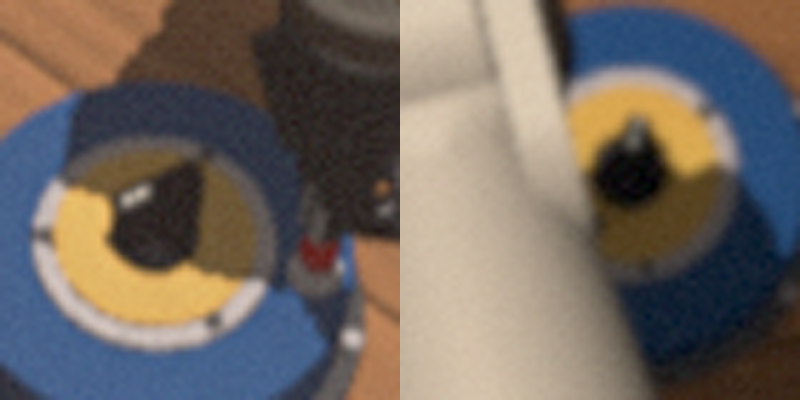

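The fingers stand over the red button: it shows at (318,255) of the crop, just below the tips, and the knob has turned to point about along +x. Press gently in small steps, watching the force.

Call:
servo_tool(moves=[[[0, 0, 0], [0, 0, 0.007], 0], [[0, 0, 0], [0, 0, 0.006], 0], [[0, 0, 0], [0, 0, 0.003], 0], [[0, 0, 0], [0, 0, 0.001], 0], [[0, 0, 0], [0, 0, 0], 0]])

```text
time: 11.8
ee_pos: [0.4683, 0.1292, 0.0951]
tcp_rot: [-180.0, -0.0, 160.4]
wrist_force: [0.6, 0.1, 0.4]
opening: 0.0001
grasp_force: 0.0
```

```bash
python3 s.py
```

```text
11.8 q6 35.03 [0.4683 0.1292 0.0951] [-1.7999e+02 -1.0000e-02  1.6040e+02] F [0.6 0.1 0.4] Ftool [-0.6  0.3 -0.4] T [ 0.014 -0.001 -0.041] 0.0001 0.0
```

Call:
servo_tool(moves=[[[0, 0, 0], [0, 0, 0.001], 0], [[0, 0, 0], [0, 0, 0], 0]])

```text
time: 12.0
ee_pos: [0.4685, 0.1292, 0.0944]
tcp_rot: [180.0, 0.0, 160.4]
wrist_force: [0.3, -0.4, 0.3]
opening: -0.0001
grasp_force: 0.1
```

```bash
python3 s.py
```

```text
12.0 q6 35.03 [0.4685 0.1292 0.0944] [1.7999e+02 1.0000e-02 1.6040e+02] F [ 0.3 -0.4  0.3] Ftool [-0.4 -0.3 -0.3] T [ 0.002  0.008 -0.051] -0.0001 0.1
```

Call:
servo_tool(moves=[[[0, 0, 0], [0, 0, 0.001], 0]])

```text
time: 12.1
ee_pos: [0.4685, 0.1293, 0.0936]
tcp_rot: [180.0, 0.0, 160.4]
wrist_force: [-1.5, 1.3, 2.5]
opening: -0.0003
grasp_force: 1.2
```

```bash
python3 s.py
```

```text
12.1 q6 35.03 [0.4685 0.1293 0.0936] [1.7999e+02 2.0000e-02 1.6040e+02] F [-1.5  1.3  2.5] Ftool [ 1.8  0.7 -2.5] T [-0.032  0.144  0.052] -0.0003 1.2
```

Call:
servo_tool(moves=[[[0, 0, 0], [0, 0, 0.001], 0]])

```text
time: 12.2
ee_pos: [0.4685, 0.1293, 0.0924]
tcp_rot: [180.0, 0.0, 160.4]
wrist_force: [-1.4, -0.6, 2.0]
opening: 0.0001
grasp_force: 1.2
```

```bash
python3 s.py
```

```text
12.2 q6 35.03 [0.4685 0.1293 0.0924] [1.7999e+02 2.0000e-02 1.6040e+02] F [-1.4 -0.6  2. ] Ftool [ 1.2 -1.  -2. ] T [ 0.005  0.149 -0.011] 0.0001 1.2
```

Call:
servo_tool(moves=[[[0, 0, 0], [0, 0, 0.0007], 0]])

```text
time: 12.3
ee_pos: [0.4685, 0.1293, 0.0916]
tcp_rot: [180.0, 0.0, 160.4]
wrist_force: [0.2, 0.6, 1.4]
opening: 0.0
grasp_force: 1.1
```

```bash
python3 s.py
```

```text
12.3 q6 35.03 [0.4685 0.1293 0.0916] [1.7999e+02 1.0000e-02 1.6040e+02] F [0.2 0.6 1.4] Ftool [-0.   0.7 -1.4] T [-0.038  0.095  0.003] 0.0 1.1
```

Call:
servo_tool(moves=[[[0, 0, 0], [0, 0, 0.001], 0]])

```text
time: 12.4
ee_pos: [0.4685, 0.1292, 0.0906]
tcp_rot: [180.0, 0.0, 160.4]
wrist_force: [-0.0, -0.4, 1.5]
opening: -0.0
grasp_force: 1.2
```

```bash
python3 s.py
```

```text
12.4 q6 35.03 [0.4685 0.1292 0.0906] [1.7999e+02 1.0000e-02 1.6039e+02] F [-0.  -0.4  1.5] Ftool [-0.1 -0.4 -1.5] T [ 0.006  0.099 -0.023] -0.0 1.2
```

Call:
servo_tool(moves=[[[0, 0, 0], [0, 0, 0.001], 0]])

```text
time: 12.5
ee_pos: [0.4685, 0.1293, 0.0896]
tcp_rot: [180.0, 0.0, 160.4]
wrist_force: [-0.8, 0.1, 1.3]
opening: -0.0005
grasp_force: 1.2
```

```bash
python3 s.py
```

```text
12.5 q6 35.03 [0.4685 0.1293 0.0896] [1.7999e+02 1.0000e-02 1.6040e+02] F [-0.8  0.1  1.3] Ftool [ 0.8 -0.1 -1.3] T [ 0.001 -0.03   0.   ] -0.0005 1.2
```

Call:
servo_tool(moves=[[[0, 0, 0], [0, 0, 0.001], 0], [[0, 0, 0], [0, 0, 0.001], 0], [[0, 0, 0], [0, 0, 0.001], 0]])

```text
time: 12.8
ee_pos: [0.4685, 0.1292, 0.0865]
tcp_rot: [180.0, 0.0, 160.4]
wrist_force: [0.9, 0.1, 1.9]
opening: 0.0002
grasp_force: 1.2
```

```bash
python3 s.py
```

```text
12.8 q6 35.03 [0.4685 0.1292 0.0865] [1.800e+02 1.000e-02 1.604e+02] F [0.9 0.1 1.9] Ftool [-0.8  0.4 -1.9] T [ 0.045 -0.085 -0.067] 0.0002 1.2
```

Call:
servo_tool(moves=[[[0, 0, 0], [0, 0, 0.001], 0], [[0, 0, 0], [0, 0, 0.001], 0], [[0, 0, 0], [0, 0, 0.001], 0]])

```text
time: 13.1
ee_pos: [0.4685, 0.1293, 0.0835]
tcp_rot: [180.0, 0.0, 160.4]
wrist_force: [-0.3, 0.3, 3.3]
opening: 0.0
grasp_force: 1.2
```

```bash
python3 s.py
```

```text
13.1 q6 35.03 [0.4685 0.1293 0.0835] [1.7999e+02 1.0000e-02 1.6040e+02] F [-0.3  0.3  3.3] Ftool [ 0.4  0.1 -3.3] T [ 0.115 -0.108 -0.031] 0.0 1.2
```

Call:
servo_tool(moves=[[[0, 0, 0], [0, 0, 0.001], 0], [[0, 0, 0], [0, 0, 0.001], 0]])

```text
time: 13.3
ee_pos: [0.4685, 0.1293, 0.0819]
tcp_rot: [180.0, 0.0, 160.4]
wrist_force: [-2.8, -0.1, 12.9]
opening: 0.0004
grasp_force: 6.6
```

```bash
python3 s.py
```

```text
13.3 q6 35.03 [0.4685 0.1293 0.0819] [1.7998e+02 2.0000e-02 1.6040e+02] F [-2.8 -0.1 12.9] Ftool [  2.6  -1.1 -12.9] T [-0.174  0.629 -0.015] 0.0004 6.6
```

Call:
servo_tool(moves=[[[0, 0, 0], [0, 0, 0.001], 0]])

```text
time: 13.4
ee_pos: [0.4686, 0.1293, 0.0818]
tcp_rot: [180.0, 0.1, 160.4]
wrist_force: [-6.6, -1.6, 20.4]
opening: 0.0002
grasp_force: 9.9
```

```bash
python3 s.py
```

```text
13.4 q6 35.03 [0.4686 0.1293 0.0818] [1.7996e+02 5.0000e-02 1.6040e+02] F [-6.6 -1.6 20.4] Ftool [  5.7  -3.7 -20.4] T [-0.256  1.156  0.012] 0.0002 9.9
```

The button hit its end stop at 0.082. Retreat upward and check.

Call:
servo_tool(moves=[[[0, 0, 0], [0, 0, -0.003], 0], [[0, 0, 0], [0, 0, -0.01], 0], [[0, 0, 0], [0, 0, -0.03], 0], [[0, 0, 0], [0, 0, -0.04], 0], [[0, 0, 0], [0, 0, -0.04], 0], [[0, 0, 0], [0.045, 0, 0], 0], [[0, 0, 0], [0.045, 0, 0], 0], [[0, 0, 0], [0.045, 0, 0], 0], [[0, 0, 0], [0, 0, 0], 0], [[0, 0, 0], [0, 0, 0], 0], [[0, 0, 0], [0, 0, 0], 0]])

```text
time: 14.5
ee_pos: [0.3418, 0.1744, 0.2037]
tcp_rot: [180.0, 0.0, 160.4]
wrist_force: [0.4, 0.2, 0.5]
opening: 0.0002
grasp_force: 0.0
```

```bash
python3 s.py; python3 - <<'E'
from h import *
ims=[]
for cam,(u,v) in (("scene",(305,225)),("top",(258,218))):
    p,d=camera(cam); ims.append(cv2.resize(p[v-35:v+35,u-35:u+35,::-1],(400,400),interpolation=cv2.INTER_CUBIC)); print(w("lock",cam))
cv2.imwrite("pics/end.png",np.hstack(ims))
E
```

```text
14.5 q6 46.66 [0.3418 0.1744 0.2037] [1.7999e+02 2.0000e-02 1.6039e+02] F [0.4 0.2 0.5] Ftool [-0.3  0.3 -0.5] T [ 0.004  0.021 -0.039] 0.0002 0.0
[([0.4646, 0.128, 0.0825], 0.49)]
[([0.4727, 0.1296, 0.0821], 0.58)]
```

View pics/end.png

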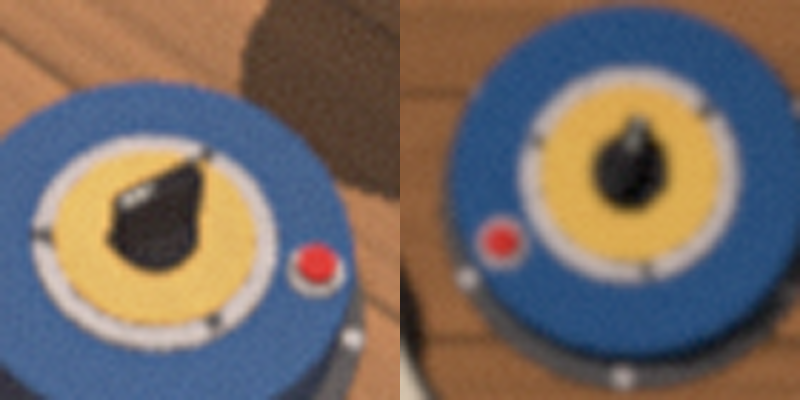

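The button (red, at (318,263) in the scene crop) sits low on its seat. Both networks put its top at about 82 mm, and the robot is clear.

```bash
python3 -c "
from workcell import job_done
print(job_done())"
```

```text
the job is handed in; nothing more can be done
None
```

I turned the knob about 44° clockwise to rest in its notch, pushed the red button to its stop (top at about 82 mm), moved the arm clear, and handed the job in at about 15 s; no verdict was returned.

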